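Push the switch board home against the contact rail and switch on

TASK

With the fingertips, push the oak switch board along the marble, keeping it flat and never lifting it, until its back edge lies flush along the black contact rail and its left end is up against the brass end stop. Only when the board is home, push the nickel toggle lever right over towards the rail to switch it on, leaving the board home. Leave the other things on the bench where they stand.

Things in the scene. Friction and masses are not known exactly. Their poses are not given: they have to be found in the camera images.
- board: Loose oak board, 90 (its x) x 150 (its y) x 22 mm thick, flat on the bench, 0.3 to 0.65 kg; too wide to grip. Origin: centre of its underside. Its +x side is the 150 mm back edge that goes against the rail, its +y side the left end that goes against the brass stop. A toggle switch stands at its middle; near the back edge are two brass buttons 6 mm high.
- back_left (a point): Bottom corner of the board between its back edge and its left end (board x +45, y +75 mm).
- back_right (a point): Bottom corner of the board between its back edge and its right end (board x +45, y -75 mm).
- toggle (a joint): Nickel toggle lever: 0 = off, leaning 0.35 rad towards the board's front edge (board -x); 0.7 rad = on, leaning 0.35 rad towards the board's back edge. It is pushed over by the tip with about 1 to 2 N, and stays where it is left.
- toggle_tip (a point): Free end of the toggle lever, about 60 mm above the bench. The lever is 30 mm long, 10 mm thick at its outer end, and pivots 32 mm above the board's underside over the board's origin, about the board's y axis. Round the pivot is a fixed nickel bush 16 mm across, up to 34 mm above the bench.
- jig: Fixed L-shaped stop, 26 mm high. Origin: its inner corner at bench level. Black rail: flat face at x = 0, from y -280 to +20 mm, 30 mm thick towards +x, brass posts on top up to 40 mm above the bench. Brass end stop: flat face at y = 0, from x -90 to 0 mm, 20 mm thick towards +y. With the board home its axes are parallel to these and its origin is at x -45, y -75 mm.
- insulator: Bystander: ribbed green glass insulator, 60 mm across, 74 mm high, loose. Origin under its centre.
- earpiece: Bystander: chromed headphone earpiece shell, 62 mm across, 35 mm high, loose. Origin under its centre.
- post_block: Bystander: black block 50 x 60 x 20 mm with two brass terminal posts, 46 mm high in all, loose. Origin under its centre.
- valve_base: Bystander: mottled brown bakelite valve base, 42 mm across, pins up, 44 mm high, loose. Origin under its centre.
- valve: Bystander: glass radio valve standing on its brown base, 48 mm across, 92 mm high, loose. Origin under its centre.
- jar: Bystander: amber glass screw jar with brass lid, 52 mm across, 60 mm high, loose. Origin under its centre.
Things that resemble listed ones, but are neither listed nor needed, are in the scene too. Of the things that look like the board, the largest one is meant.

How it is judged:
By the outcome, as a careful person would: the job done as asked, in the order asked, and still so for the second after the job is handed in, with the robot touching nothing.
It also fails if it takes over 54 s, if anything falls off the work surface, if the arm or the gripper's body presses on something with over 40 N, if the wrist force passes 120 N, or if a joint passes its speed limit or range.

ROBOT

A 6-joint arm with a two-finger parallel gripper is mounted at the origin on the work surface. World frame = base frame: x ahead of the robot, y to its left, z up, the work surface at z = 0. Lengths are in m, angles in rad, forces in N, time in s.
With the tool pointing down it reaches from about 0.4 to 0.825 m from the base axis. Payload 7 kg.
Tool frame: the origin (TCP) lies on the centre line of the jaws, within the pads' length; the fingertips stand 22 mm ahead of it and the grasp point (between the pads) lies 3 mm ahead of it; z points along the fingers, y is the line along which they close (so a half turn about z gives the same grasp; the last joint's range is limited). The gripper opens to 88 mm and grips with 3 to 60 N. Pads are 19 mm wide; open, the fingers measure 130 mm over their backs; the gripper's body (78 mm by 193 mm) begins 47 mm behind the grasp point.
Start: joints at [-1.054, 0.359, 0.012, 0, -1.224, -0.288], TCP at [0.153, -0.657, 0.249] pointing down, gripper open.
Joint ranges: [-3.07, 3.07], [-1.43, 2.12], [-1.02, 1.25], [-3.03, 1.67], [-3.05, -0], [-3.03, 3.03]. Speed limits (rad/s): [2.39, 2.39, 3.01, 3.14, 3.14, 3.14].

INTERFACE

Orientations are given as [roll, pitch, yaw] about the fixed x, y, z axes, in that order (R = Rz(yaw) Ry(pitch) Rx(roll)).
In Python, from station import arm gives the robot as it stands.
- The arm moves only by the tool arm_command, never from a script. Its argument "series" is one flat list of numbers, 7 for each row, row after row: the turn, a rotation vector about the tool's x, y, z each as a share of 90 degrees, from -1 to 1, then the shift along the tool's x, y, z each as a share of 0.1 m, from -1 to 1, then the opening, from 0 (shut) to 1 (fully open). A call has 1 to 8 rows; each row is the pose to reach, as a shift and turn from the pose commanded when the call began, along the tool's axes at that moment; what a row does not reach only later rows make up. A row lasts 1/8 s, in which the tool goes at most 62.5 mm and 10.7 degrees, less where a joint would pass 70% of its speed; a pose out of reach is approached as far as the arm can. A call with a number of a shift or a turn outside -1 to 1 is refused whole. A call with a gripper value outside its range is refused whole. The fingers move at their own pace and stop on an object; "force" is the grip in N (left out, the last holds). Time passes only in rows, so rows that repeat a pose let the fingers close. It gives the time, the measured TCP pose, the force, the opening and the grip force at its end, in the units of the state.
- arm.get_state(): the state, without advancing time (a new reading comes with each control period).
- arm.grab_frame(name): name is "scene" or "top"; returns the picture (480x640x3 uint8, blue, green, red); there is no depth.
- arm.camera_model(name): a dict with "fovy" (degrees; the focal length in pixels is half the picture's height over the tangent of half this angle, whatever the lens; pixels are square), "cx", "cy" (the principal point, pixels), "pose" (4x4, takes a point from camera to world coordinates). Camera axes: x right, y down, z forward; pixel columns grow to the right and rows downward; lengths in m; the calibration is good to about 2 mm. A picture is of the moment at which its call begins. camera_model takes no time and is no camera call.
- arm.job_done(): hands the job in; it is judged then, once.
The state is a dict: "t": time; "q": joint angles; "qd": joint speeds; "joint_efforts": joint torques, N m; "eef_pos": TCP position; "ee_rot": TCP orientation; "force": force on the tool from outside, world axes, zero at the start; "moment": the same for the moment, N m; "width": finger opening in m; "gripper_force": force on a finger pad.
Only numpy, scipy, OpenCV 4.12 (cv2) and the standard library are available. Lean on these libraries where they do the work, as an engineer would, in place of code of your own. Each camera call takes 0.05 s, during which the arm holds its last target. There are 200 camera calls.

## Working session

There is one attempt and no reset: what is moved stays moved. The work goes in short steps, Python scripts to look and compute and a tool call to move; the robot and the scene stay as the last step left them, time stands still between calls to the robot, and variables do not carry over. Pictures are saved under pics/ and viewed, at most 10 in all, crops included, and the job is handed in when it is done.

Besides the shell and the picture viewer there is one more tool, called as name(argument=value, ...) on one line, values as JSON. arm_command: Moves the arm, as the interface text tells. Its arguments: {"type":"object","properties":{"series":{"type":"array"},"force":{"type":"number"}},"required":["series"]}

```bash
mkdir -p pics; ls
cat > h.py <<'E'
import numpy as np, cv2
from station import arm
def ray(name,px):
    m=arm.camera_model(name); P=np.array(m["pose"]); f=240/np.tan(np.radians(m["fovy"])/2)
    px=np.atleast_2d(np.array(px,float))
    d=np.c_[(px[:,0]-m["cx"])/f,(px[:,1]-m["cy"])/f,np.ones(len(px))]@P[:3,:3].T
    return P[:3,3],d
def onz(name,px,z):
    o,d=ray(name,px); return o+d*((z-o[2])/d[:,2])[:,None]
def proj(name,p):
    m=arm.camera_model(name); P=np.array(m["pose"]); f=240/np.tan(np.radians(m["fovy"])/2)
    c=(np.atleast_2d(p)-P[:3,3])@P[:3,:3]
    return np.c_[c[:,0]/c[:,2]*f+m["cx"],c[:,1]/c[:,2]*f+m["cy"]]
E
python3 - <<'E'
from h import *
for n in("scene","top"):
    cv2.imwrite(f"pics/{n}0.png",arm.grab_frame(n)); print(n,arm.camera_model(n))
print(arm.get_state())
E
```

```text
pics
scene {'fovy': 43.93023872595098, 'cx': 314.9921141284704, 'cy': 252.13673981506915, 'pose': array([[-0.02214859,  0.75760617, -0.65233606,  1.30252462],
       [ 0.99974543,  0.01959169, -0.01119081, -0.04731399],
       [ 0.00430214, -0.65241785, -0.75784724,  0.94014915],
       [ 0.        ,  0.        ,  0.        ,  1.        ]])}
top {'fovy': 54.09292199353434, 'cx': 324.9697455252026, 'cy': 244.69173491426872, 'pose': array([[-0.0194272 , -0.98055685,  0.19527123,  0.38051786],
       [-0.99970556,  0.0218912 ,  0.01046796, -0.06584754],
       [-0.01453916, -0.19501037, -0.98069341,  1.10090881],
       [ 0.        ,  0.        ,  0.        ,  1.        ]])}
{'t': 0.1, 'q': array([-1.05390745e+00,  3.59323147e-01,  1.11742475e-02, -2.94330321e-04,
       -1.22410398e+00, -2.88073915e-01]), 'qd': array([-0.00142049, -0.00116321,  0.00297294, -0.00038195, -0.00091987,
       -0.00048116]), 'joint_efforts': array([-2.87544397e-03, -5.84161735e+01,  2.93750525e+01,  7.01558679e+00,
        1.01311225e-02, -6.97946643e-05]), 'eef_pos': array([ 0.15297448, -0.65703362,  0.24772416]), 'ee_rot': array([ 3.14011750e+00, -1.48548078e-04, -2.91287780e+00]), 'force': array([-0.36991929, -1.13181192, -0.50517882]), 'moment': array([-0.0235433 , -0.03584123, -0.00519939]), 'gripper_force': 0.0, 'width': 0.08778535767554306}
```

View pics/top0.png

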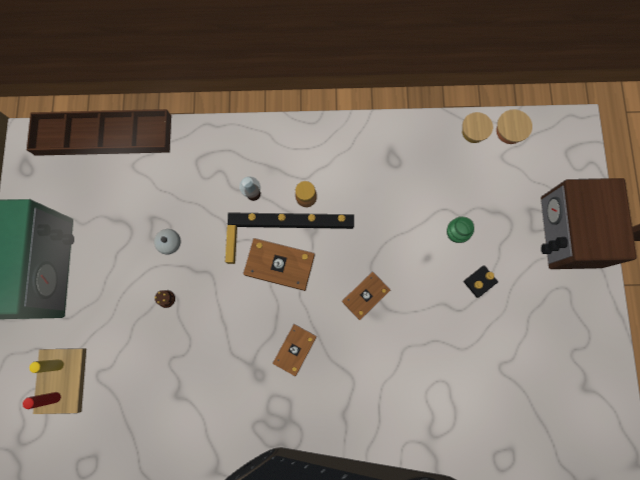

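View pics/scene0.png

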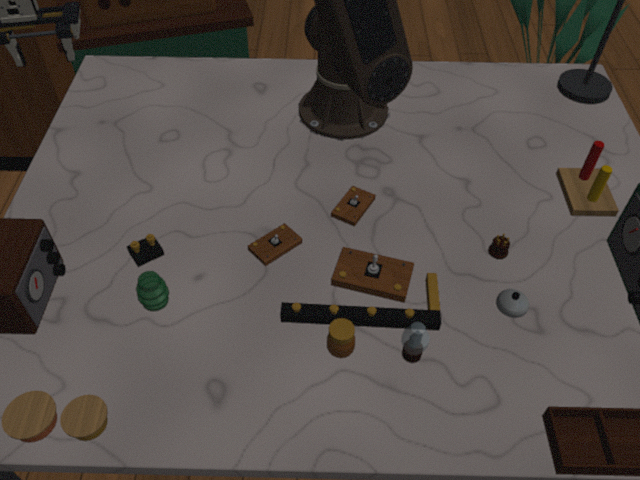

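The top view shows three board-like things: (279,265), (366,296) and (295,350). The one at (279,265) is clearly the largest and lies beside the rail, so it should be the board. Rail face is at rows ~226, end stop at (231,244). I'll measure and confirm with a crop.

```bash
cat > meas.py <<'E'
from h import *
def board(img=None):
    img=arm.grab_frame("top") if img is None else img
    hsv=cv2.cvtColor(img,cv2.COLOR_BGR2HSV)
    m=cv2.inRange(hsv,(3,90,40),(16,255,200)); m[:200]=0; m[400:]=0
    m=cv2.morphologyEx(m,cv2.MORPH_CLOSE,np.ones((5,5)))
    m=cv2.morphologyEx(m,cv2.MORPH_OPEN,np.ones((7,7)))
    cs,_=cv2.findContours(m,cv2.RETR_EXTERNAL,cv2.CHAIN_APPROX_NONE)
    cs=[c for c in cs if 400<cv2.contourArea(c)<6000]
    out=[]
    for c in sorted(cs,key=cv2.contourArea)[::-1]:
        w=onz("top",c[:,0,:],0.022)[:,:2]
        r=cv2.minAreaRect((w*1000).astype(np.float32)); out.append((cv2.contourArea(c),r,cv2.boxPoints(r).round(1).tolist()))
    return img,hsv,out
if __name__=="__main__":
    img,hsv,o=board()
    for x in o: print(x)
    mb=cv2.inRange(hsv,(0,0,0),(180,255,45)); mb[:205]=0; mb[235:]=0; mb[:,:215]=0; mb[:,365:]=0
    my=cv2.inRange(hsv,(17,130,80),(30,255,255)); my[:222]=0; my[270:]=0; my[:,:220]=0; my[:,240:]=0
    for n,k,z in(("rail",mb,.026),("stop",my,.026)):
        p=np.argwhere(k)[:,::-1]; w=onz("top",p,z)[:,:2]*1000
        r=cv2.minAreaRect(w.astype(np.float32)); print(n,r,cv2.boxPoints(r).round(1).tolist())
    cv2.imwrite("pics/crop1.png",cv2.resize(img[195:385,215:405],None,fx=3,fy=3,interpolation=cv2.INTER_CUBIC))
E
python3 meas.py
```

```text
(5221.0, ((505.4935302734375, -686.3519897460938), (167.44496154785156, 390.6895751953125), 81.53217315673828), [[299.8999938964844, -740.4000244140625], [686.4000244140625, -797.9000244140625], [711.0, -632.2999877929688], [324.6000061035156, -574.7999877929688]])
(2231.5, ((552.4874267578125, 54.042991638183594), (148.46267700195312, 89.5672836303711), 74.8056411743164), [[489.79998779296875, -5.900000095367432], [576.2000122070312, -29.299999237060547], [615.2000122070312, 113.9000015258789], [528.7000122070312, 137.39999389648438]])
(1049.0, ((357.12652587890625, 19.172489166259766), (58.03108596801758, 97.75434112548828), 60.7753791809082), [[300.29998779296875, 17.700000762939453], [385.6000061035156, -30.0], [413.8999938964844, 20.600000381469727], [328.6000061035156, 68.4000015258789]])
(1005.0, ((475.0205383300781, -144.87393188476562), (57.70100784301758, 97.82720947265625), 43.15775680541992), [[420.5, -128.89999389648438], [487.3999938964844, -200.3000030517578], [529.5, -160.8000030517578], [462.6000061035156, -89.5]])
rail ((654.7222900390625, 26.112945556640625), (295.45465087890625, 31.40268898010254), 87.69205474853516) [[633.0999755859375, -120.9000015258789], [664.5, -122.0999984741211], [676.4000244140625, 173.10000610351562], [645.0, 174.39999389648438]]
stop ((602.7066650390625, 167.20599365234375), (18.877378463745117, 88.51698303222656), 87.92001342773438) [[558.0999755859375, 159.39999389648438], [646.5999755859375, 156.1999969482422], [647.2999877929688, 175.0], [558.7999877929688, 178.1999969482422]]
```

View pics/crop1.png

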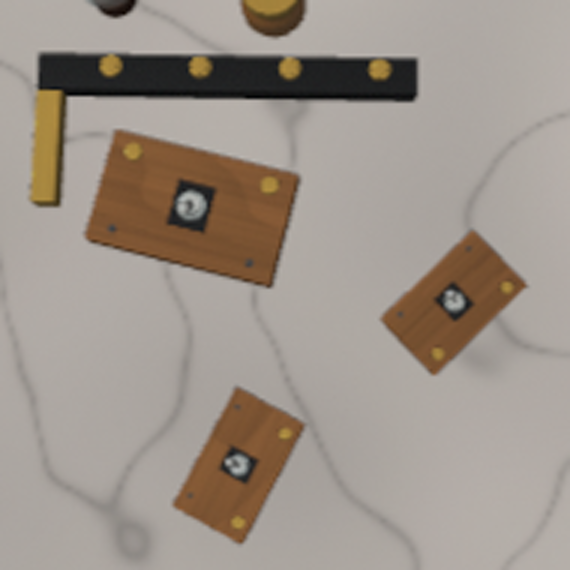

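The crop confirms it. The large oak board at top-view (279,265) is the one meant, with its brass buttons facing the rail; the two smaller boards (366,296) and (295,350) are decoys. The board is at (552,54) mm with yaw −15.2°. The jig corner is at about (645,156) with yaw −2.2°. I'll push with the gripper open, using both fingers on the front edge.

arm_command(series=[0,0,0.17,-0.9,0.85,0,1,0,0,0.17,-0.9,0.85,0,1,0,0,0.17,-0.9,0.85,0,1])

```text
t: 0.52
eef_pos: [0.2232, -0.5514, 0.2491]
ee_rot: [3.142, 0.001, 3.106]
force: [-0.5, 0.1, 1.4]
width: 0.0873
gripper_force: 0.0
```

arm_command(series=[0,0,0,-0.8,1,0,1,0,0,0,-0.8,1,0,1])

```text
t: 0.78
eef_pos: [0.3036, -0.459, 0.2483]
ee_rot: [3.141, -0.0, 3.102]
force: [0.8, -0.4, -0.1]
width: 0.0875
gripper_force: 0.0
```

arm_command(series=[0,0,0,-0.7,1,0,1,0,0,0,-0.7,1,0,1])

```text
t: 1.02
eef_pos: [0.3779, -0.3611, 0.2486]
ee_rot: [-3.141, 0.0, 3.103]
force: [0.9, -0.6, -0.0]
width: 0.0874
gripper_force: 0.0
```

arm_command(series=[0,0,0,-0.5,1,0,1,0,0,0,-0.5,1,0,1])

```text
t: 1.27
eef_pos: [0.4317, -0.2627, 0.2486]
ee_rot: [-3.142, 0.0, 3.104]
force: [0.3, -0.5, 0.3]
width: 0.0876
gripper_force: 0.0
```

arm_command(series=[0,0,0,-0.2,1,0,1,0,0,0,-0.2,1,0,1])

```text
t: 1.52
eef_pos: [0.4551, -0.1633, 0.2486]
ee_rot: [3.141, 0.0, 3.105]
force: [0.4, -0.1, 0.4]
width: 0.0876
gripper_force: 0.0
```

arm_command(series=[0,0,0,0,1,0,1,0,0,0,0,1,0,1,0,0,0,0,1,0,1])

```text
t: 1.9
eef_pos: [0.4587, -0.0635, 0.2487]
ee_rot: [3.141, 0.0, 3.107]
force: [-0.3, -0.5, 0.0]
width: 0.0876
gripper_force: 0.0
```

arm_command(series=[0,0,0,0,1,0.5,1,0,0,0,0,1,0.5,1,0,0,0,0,1,0.5,1])

```text
t: 2.28
eef_pos: [0.4617, 0.0355, 0.1969]
ee_rot: [-3.14, -0.003, 3.106]
force: [-0.6, 0.1, 0.3]
width: 0.0876
gripper_force: 0.0
```

arm_command(series=[0,0,0,0,0.25,1,1,0,0,0,0,0.25,1,1,0,0,0,0,0.25,1,1])

```text
t: 2.65
eef_pos: [0.4619, 0.058, 0.0966]
ee_rot: [-3.138, -0.005, 3.103]
force: [0.0, 0.5, 0.5]
width: 0.0873
gripper_force: 0.0
```

Run:
```python
from h import *
print(arm.get_state()["eef_pos"])
cv2.imwrite("pics/s2.png",cv2.resize(arm.grab_frame("scene")[170:350,240:460],None,fx=3,fy=3))
```

```text
[0.46185219 0.05799224 0.0966389 ]
```

View pics/s2.png

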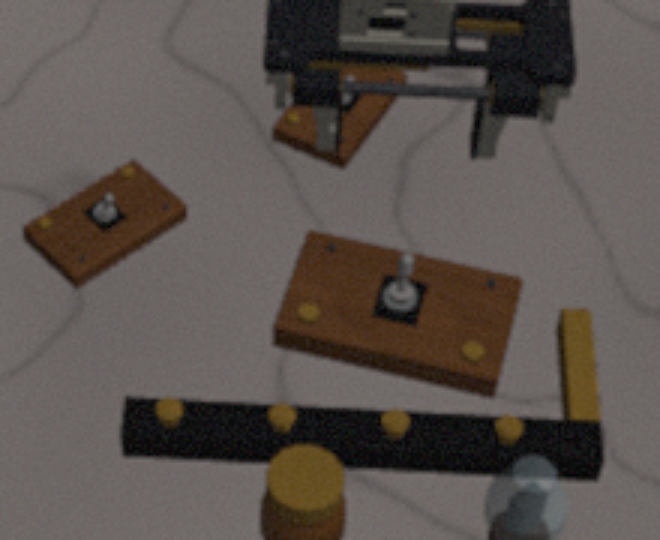

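The open fingers hang clear in front of the board's front edge and above the small decoy; nothing has been touched. Next I descend and start a slow push.

arm_command(series=[0,0,0,0,0,0.4,1,0,0,0,0,0,0.67,1,0,0,0,0,0,0.67,1])

```text
t: 3.08
eef_pos: [0.4635, 0.0588, 0.032]
ee_rot: [-3.141, -0.001, 3.103]
force: [-0.0, -0.6, 1.0]
width: 0.0874
gripper_force: 0.0
```

arm_command(series=[0,0,0,-0.06,0,0,1,0,0,0,-0.12,0,0,1,0,0,0,-0.18,0,0,1,0,0,0,-0.24,0,0,1,0,0,0,-0.3,0,0,1])

```text
t: 3.7
eef_pos: [0.4927, 0.058, 0.0314]
ee_rot: [-3.141, -0.001, 3.103]
force: [-2.9, -1.6, 0.5]
width: 0.0878
gripper_force: 1.0
```

```bash
cat > b.py <<'E'
from meas import *
import sys
img,_,o=board()
for x in o[:3]:
    if 1500<x[0]<3000: print(x)
s=arm.get_state(); print(s["t"],s["eef_pos"],s["ee_rot"],s["force"])
if len(sys.argv)>1: cv2.imwrite(sys.argv[1],cv2.resize(img[190:390,205:405],None,fx=3,fy=3,interpolation=cv2.INTER_CUBIC))
E
python3 b.py pics/t3.png
```

```text
3.75 [0.49380173 0.05833474 0.03144165] [-3.14123331e+00 -4.12551946e-04  3.10335367e+00] [-0.18179789 -1.29505715 -0.59133619]
```

View pics/t3.png

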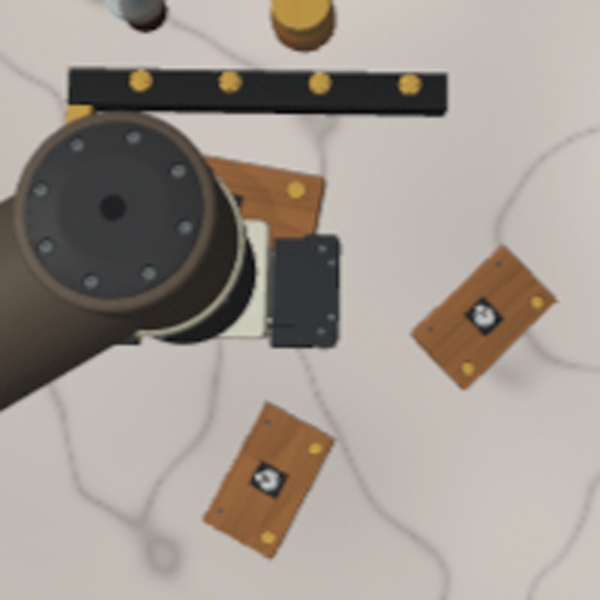

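The arm hides part of the board from the top camera. The board's right end is being pushed forward and it is turning as intended. I'll carry on to just short of the rail.

arm_command(series=[0,0,0,-0.06,0,0,1,0,0,0,-0.12,0,0,1,0,0,0,-0.18,0,0,1,0,0,0,-0.24,0,0,1,0,0,0,-0.3,0,0,1,0,0,0,-0.35,0,0,1])

```text
t: 4.5
eef_pos: [0.5285, 0.0572, 0.0315]
ee_rot: [3.142, -0.0, 3.103]
force: [-1.9, 0.9, 1.1]
width: 0.0876
gripper_force: 1.3
```

Run:
```python
from h import *
print(arm.get_state()["eef_pos"])
cv2.imwrite("pics/s4.png",cv2.resize(arm.grab_frame("scene")[170:350,240:460],None,fx=3,fy=3))
```

```text
[0.52852299 0.05720032 0.03152592]
```

View pics/s4.png

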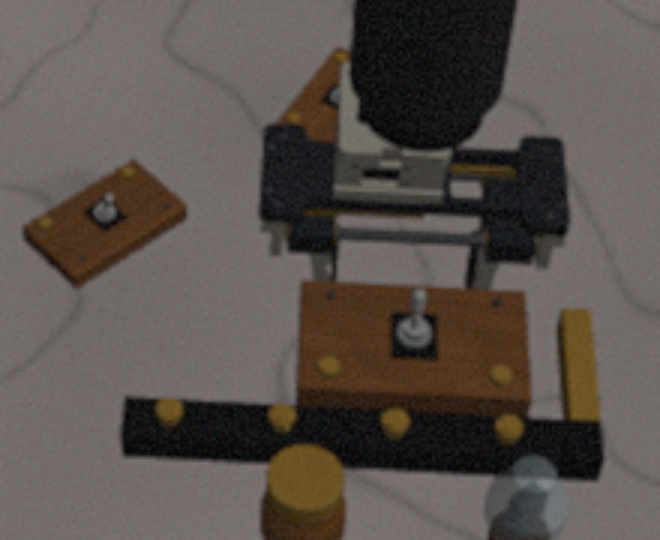

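The board is now parallel to the rail, with a ~10 mm gap at the back and ~20 mm to the stop. I'll back off, lift, close the fingers and go to the right end.

arm_command(series=[0,0,0,0.2,0,0,1,0,0,0,0.2,0,-0.4,1,0,0,0,0.2,0,-0.8,0.5,0,0,0,0.2,-0.5,-0.9,0,0,0,0,0.2,-1,-0.9,0,0,0,0,0.2,-1,-0.9,0])

```text
t: 5.3
eef_pos: [0.5047, -0.0443, 0.1222]
ee_rot: [3.141, 0.002, 3.1]
force: [0.4, -0.1, 0.7]
width: 0.0531
gripper_force: 0.0
```

arm_command(series=[0,0,0,-0.4,-0.45,0,0,0,0,0,-0.75,-0.45,0,0,0,0,0,-0.75,-0.45,0,0])

```text
t: 5.68
eef_pos: [0.5803, -0.0899, 0.1213]
ee_rot: [-3.141, 0.002, 3.103]
force: [-0.9, 0.8, 0.4]
width: 0.0231
gripper_force: 0.0
```

```bash
python3 b.py pics/t5.png
```

```text
5.725 [ 0.57859201 -0.0895531   0.12106939] [-3.14156910e+00  2.25714330e-04  3.10299781e+00] [-0.42085349  0.27190577 -0.86389456]
```

View pics/t5.png

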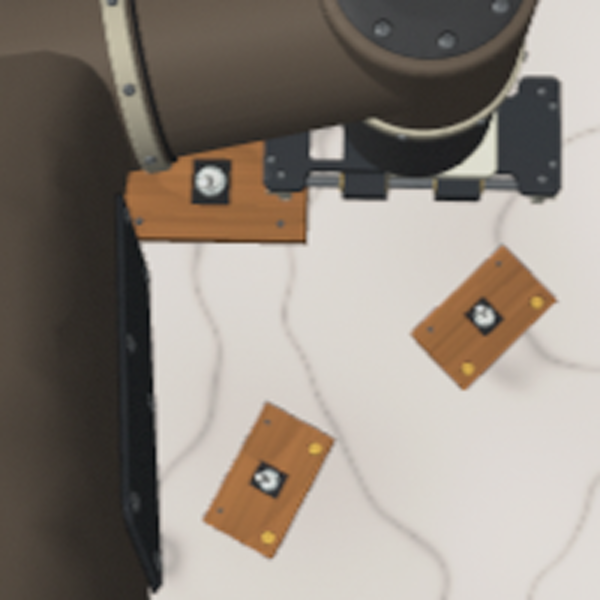

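The toggle centre shows at full-picture px ≈(275,250) and the front-right corner at ≈(307,271). The decoys have not moved.

Run:
```python
from h import *
print(onz("top",[[307,271]],.022),onz("top",[[275.3,250.5]],.034),onz("top",[[252,269.5]],.022))
```

```text
[[ 0.5341667  -0.01151458  0.022     ]] [[0.58182913 0.06063893 0.034     ]] [[0.54042232 0.11617118 0.022     ]]
```

arm_command(series=[0,0,0,-0.02,0,0.45,0,0,0,0,-0.02,0,0.9,0,0,0,0,-0.02,0,0.9,0])

```text
t: 6.1
eef_pos: [0.5766, -0.0896, 0.0289]
ee_rot: [-3.141, -0.006, 3.104]
force: [-0.1, -0.2, 1.1]
width: 0.0006
gripper_force: 0.0
```

arm_command(series=[0,0,0,0,0.15,0,0,0,0,0,0,0.3,0,0,0,0,0,0,0.45,0,0,0,0,0,0,0.52,0,0,0,0,0,0,0.58,0,0,0,0,0,0,0.64,0,0,0,0,0,0,0.7,0,0])

```text
t: 6.98
eef_pos: [0.5821, -0.0203, 0.0317]
ee_rot: [-3.141, -0.0, 3.103]
force: [0.0, -4.2, 2.6]
width: 0.0002
gripper_force: 2.0
```

arm_command(series=[0,0,0,0,0.02,0,0,0,0,0,0,0.04,0,0])

```text
t: 7.22
eef_pos: [0.5823, -0.0163, 0.0316]
ee_rot: [-3.141, -0.0, 3.103]
force: [-0.4, -4.8, 3.4]
width: 0.0002
gripper_force: 2.2
```

arm_command(series=[0,0,0,0,0.02,0,0,0,0,0,0,0.04,0,0])

```text
t: 7.48
eef_pos: [0.5825, -0.0121, 0.0316]
ee_rot: [-3.141, 0.0, 3.103]
force: [-0.2, -4.2, 4.4]
width: 0.0004
gripper_force: 2.3
```

Run:
```python
from h import *
print(arm.get_state()["eef_pos"],arm.get_state()["force"])
cv2.imwrite("pics/s6.png",cv2.resize(arm.grab_frame("scene")[220:340,300:460],None,fx=5,fy=5,interpolation=cv2.INTER_CUBIC))
```

```text
[ 0.58254523 -0.01205834  0.03163548] [-0.20431322 -4.19439855  4.42729462]
```

View pics/s6.png

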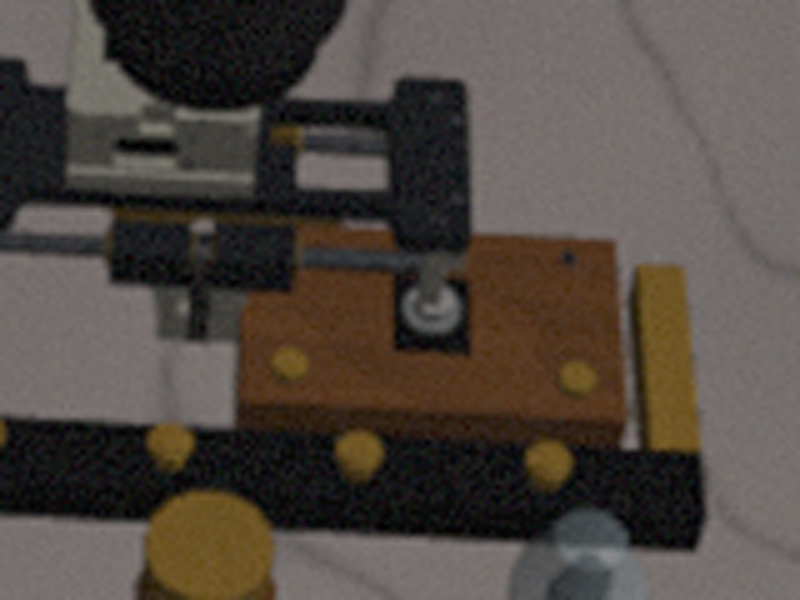

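The gap to the stop is about 8 mm and the rail gap ~10 mm; the board is still parallel. I'll carry on gently.

arm_command(series=[0,0,0,0,0.02,0,0,0,0,0,0,0.04,0,0,0,0,0,0,0.06,0,0])

```text
t: 7.9
eef_pos: [0.5827, -0.0064, 0.0316]
ee_rot: [-3.141, -0.0, 3.104]
force: [2.8, -17.1, 3.1]
width: 0.0002
gripper_force: 8.4
```

arm_command(series=[0,0,0,0,0.02,0,0,0,0,0,0,0.02,0,0])

```text
t: 8.15
eef_pos: [0.5827, -0.0063, 0.0317]
ee_rot: [-3.139, -0.001, 3.103]
force: [2.7, -19.7, 4.7]
width: 0.0005
gripper_force: 9.5
```

arm_command(series=[0,0,0,0,0.02,0,0,0,0,0,0,0.02,0,0])

```text
t: 8.4
eef_pos: [0.5824, -0.0061, 0.0316]
ee_rot: [-3.137, -0.002, 3.103]
force: [5.3, -29.4, 4.2]
width: 0.0006
gripper_force: 14.7
```

The force rise shows the left end is against the stop. Now back off and go round to the front edge for the push to the rail.

arm_command(series=[0,0,0,0,-0.3,0,0,0,0,0,0,-0.3,-0.5,0,0,0,0,0,-0.3,-0.9,0.3,0,0,0,0.4,-0.1,-0.9,1,0,0,0,0.76,0.4,-0.9,1,0,0,0,0.76,0.4,-0.9,1])

```text
t: 9.15
eef_pos: [0.5067, 0.044, 0.1217]
ee_rot: [3.14, 0.0, 3.107]
force: [0.5, -0.2, -0.7]
width: 0.0349
gripper_force: 0.0
```

arm_command(series=[0,0,0,0,0.5,0,1,0,0,0,0,0.5,0,1,0,0,0,0,0.5,0,1])

```text
t: 9.52
eef_pos: [0.5103, 0.091, 0.1211]
ee_rot: [3.142, -0.001, 3.104]
force: [0.2, -0.8, -0.5]
width: 0.065
gripper_force: 0.0
```

```bash
python3 b.py
```

```text
9.575 [0.51031476 0.09058336 0.12117184] [-3.14159036e+00 -6.56136796e-04  3.10308070e+00] [-0.39800829 -0.25463283 -0.12633385]
```

arm_command(series=[0,0,0,0.03,-0.1,0,1,0,0,0,0.03,-0.1,0,1,0,0,0,0.03,-0.1,0.45,1,0,0,0,0.03,-0.1,0.9,1,0,0,0,0.03,-0.1,0.9,1])

```text
t: 10.2
eef_pos: [0.5049, 0.0793, 0.0291]
ee_rot: [-3.138, -0.006, 3.102]
force: [-0.5, -0.8, 1.1]
width: 0.0877
gripper_force: 0.0
```

arm_command(series=[0,0,0,-0.06,0,0,1,0,0,0,-0.12,0,0,1,0,0,0,-0.18,0,0,1,0,0,0,-0.22,0,0,1,0,0,0,-0.26,0,0,1])

```text
t: 10.82
eef_pos: [0.5324, 0.0797, 0.0316]
ee_rot: [-3.141, -0.001, 3.103]
force: [-4.9, 0.6, 3.8]
width: 0.0877
gripper_force: 2.3
```

arm_command(series=[0,0,0,-0.03,0,0,1,0,0,0,-0.06,0,0,1,0,0,0,-0.06,0,0,1])

```text
t: 11.2
eef_pos: [0.5393, 0.0797, 0.0314]
ee_rot: [-3.142, 0.0, 3.103]
force: [-1.1, -1.2, -0.4]
width: 0.0873
gripper_force: 0.8
```

arm_command(series=[0,0,0,-0.03,0,0,1,0,0,0,-0.03,0,0,1])

```text
t: 11.45
eef_pos: [0.5425, 0.0797, 0.0315]
ee_rot: [3.141, 0.001, 3.104]
force: [-1.4, -0.7, -1.0]
width: 0.0875
gripper_force: 0.5
```

arm_command(series=[0,0,0,-0.03,0,0,1,0,0,0,-0.03,0,0,1])

```text
t: 11.7
eef_pos: [0.5451, 0.0795, 0.0315]
ee_rot: [-3.142, -0.0, 3.103]
force: [-2.8, -0.4, -1.1]
width: 0.0878
gripper_force: 1.1
```

arm_command(series=[0,0,0,-0.03,0,0,1,0,0,0,-0.03,0,0,1])

```text
t: 11.95
eef_pos: [0.5453, 0.0792, 0.0312]
ee_rot: [-3.141, -0.005, 3.103]
force: [-13.1, 4.3, 8.1]
width: 0.0878
gripper_force: 6.9
```

arm_command(series=[0,0,0,-0.02,0,0,1,0,0,0,-0.02,0,0,1])

```text
t: 12.2
eef_pos: [0.5454, 0.0791, 0.0311]
ee_rot: [-3.14, -0.007, 3.103]
force: [-22.6, 9.4, 15.2]
width: 0.0876
gripper_force: 11.0
```

arm_command(series=[0,0,0,0.2,0,0,1,0,0,0,0.3,0,-0.4,0.5,0,0,0,0.3,0,-0.9,0,0,0,0,0.3,-0.5,-0.9,0,0,0,0,0.3,-1,-0.9,0,0,0,0,0.3,-1,-0.9,0])

```text
t: 12.95
eef_pos: [0.5166, -0.0217, 0.1221]
ee_rot: [3.141, 0.002, 3.1]
force: [0.4, 0.3, -0.2]
width: 0.0431
gripper_force: 0.0
```

arm_command(series=[0,0,0,-0.4,-0.4,0,0,0,0,0,-0.8,-0.4,0,0,0,0,0,-0.8,-0.4,0,0])

```text
t: 13.32
eef_pos: [0.5977, -0.0624, 0.1213]
ee_rot: [-3.141, 0.002, 3.103]
force: [-0.9, 0.1, -0.5]
width: 0.0131
gripper_force: 0.0
```

Run:
```python
from h import *
print(arm.get_state()["eef_pos"])
i=arm.grab_frame("scene")[220:340,300:460]; 
cv2.imwrite("pics/s7.png",cv2.resize(cv2.convertScaleAbs(i,alpha=1.6),None,fx=5,fy=5,interpolation=cv2.INTER_CUBIC))
```

```text
[ 0.59768316 -0.06241449  0.12127618]
```

View pics/s7.png

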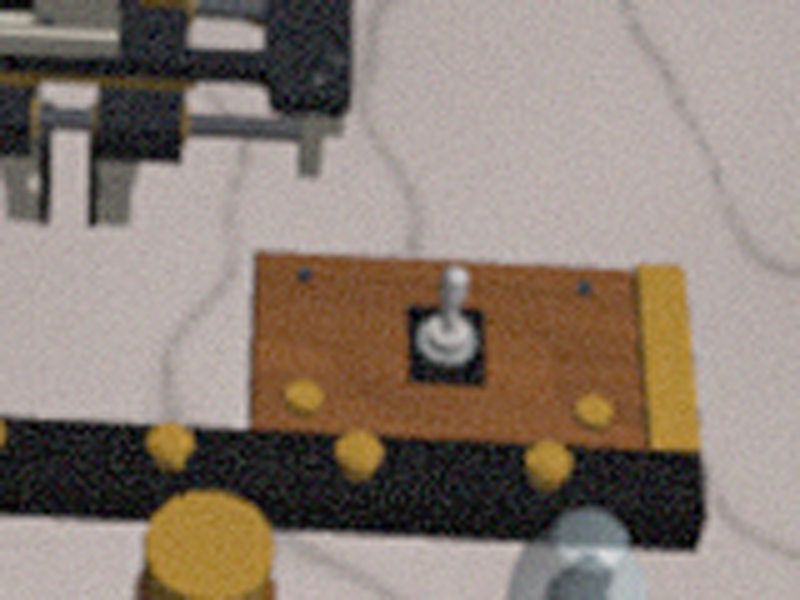

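The board looks home on both sides. A final gentle nudge on the right end will make sure it is against the stop.

arm_command(series=[0,0,0,0,0,0.45,0,0,0,0,0,0,0.9,0,0,0,0,0,0,0.9,0])

```text
t: 13.75
eef_pos: [0.5916, -0.0623, 0.0289]
ee_rot: [-3.14, -0.006, 3.104]
force: [0.0, -0.5, 0.3]
width: 0.0007
gripper_force: 0.0
```

arm_command(series=[0,0,0,0,0.15,0,0,0,0,0,0,0.3,0,0,0,0,0,0,0.4,0,0,0,0,0,0,0.48,0,0,0,0,0,0,0.53,0,0,0,0,0,0,0.53,0,0])

```text
t: 14.5
eef_pos: [0.5966, -0.0093, 0.0316]
ee_rot: [-3.142, -0.0, 3.104]
force: [-0.0, -0.2, 0.4]
width: 0.0007
gripper_force: 0.0
```

arm_command(series=[0,0,0,0,0.025,0,0,0,0,0,0,0.025,0,0])

```text
t: 14.75
eef_pos: [0.5967, -0.0072, 0.0315]
ee_rot: [-3.142, -0.0, 3.103]
force: [0.4, 0.2, 0.1]
width: 0.0006
gripper_force: 0.0
```

arm_command(series=[0,0,0,0,0.02,0,0,0,0,0,0,0.02,0,0])

```text
t: 15.0
eef_pos: [0.5965, -0.007, 0.0315]
ee_rot: [-3.14, -0.001, 3.103]
force: [2.3, -10.1, -0.4]
width: 0.0006
gripper_force: 5.1
```

arm_command(series=[0,0,0,0,0.02,0,0,0,0,0,0,0.02,0,0])

```text
t: 15.25
eef_pos: [0.5964, -0.0068, 0.0315]
ee_rot: [-3.138, -0.002, 3.103]
force: [3.3, -20.3, -0.2]
width: 0.0004
gripper_force: 10.2
```

Both faces are seated. Now the toggle, with the fingers shut.

arm_command(series=[0,0,0,0,-0.2,0,0,0,0,0,0,-0.2,-0.5,0,0,0,0,0.2,-0.2,-0.9,0,0,0,0,0.55,0.3,-0.9,0,0,0,0,0.55,0.91,-0.9,0,0,0,0,0.55,0.91,-0.9,0,0,0,0,0.55,0.91,-0.9,0])

```text
t: 16.12
eef_pos: [0.5452, 0.0901, 0.1215]
ee_rot: [3.141, -0.0, 3.104]
force: [0.4, -0.0, 0.1]
width: 0.0005
gripper_force: 0.0
```

arm_command(series=[0,0,0,0,0,0.25,0,0,0,0,0,0,0.5,0,0,0,0,0,0,0.5,0])

```text
t: 16.5
eef_pos: [0.5441, 0.0881, 0.0698]
ee_rot: [-3.14, -0.004, 3.101]
force: [-0.4, -0.5, 0.6]
width: 0.0005
gripper_force: 0.0
```

arm_command(series=[0,0,0,-0.06,0,0,0,0,0,0,-0.12,0,0,0,0,0,0,-0.18,0,0,0,0,0,0,-0.24,0,0,0,0,0,0,-0.3,0,0,0,0,0,0,-0.36,0,0,0])

```text
t: 17.25
eef_pos: [0.5813, 0.0885, 0.0715]
ee_rot: [-3.141, -0.001, 3.103]
force: [-2.6, -0.0, 1.2]
width: 0.0007
gripper_force: 1.2
```

arm_command(series=[0,0,0,-0.04,0,0,0,0,0,0,-0.08,0,0,0,0,0,0,-0.08,0,0,0])

```text
t: 17.62
eef_pos: [0.5896, 0.0883, 0.0715]
ee_rot: [-3.142, 0.0, 3.103]
force: [-0.7, -0.4, -0.0]
width: 0.0007
gripper_force: 0.3
```

arm_command(series=[0,0,0,-0.025,0,0,0,0,0,0,-0.025,0,0,0])

```text
t: 17.88
eef_pos: [0.5919, 0.0882, 0.0715]
ee_rot: [-3.142, -0.0, 3.103]
force: [-1.4, -0.8, 0.1]
width: 0.0006
gripper_force: 0.6
```

arm_command(series=[0,0,0,-0.025,0,0,0,0,0,0,-0.025,0,0,0])

```text
t: 18.12
eef_pos: [0.5939, 0.088, 0.0713]
ee_rot: [-3.141, -0.001, 3.103]
force: [-3.4, 0.5, 0.7]
width: 0.0004
gripper_force: 1.8
```

arm_command(series=[0,0,0,-0.02,0,0,0,0,0,0,-0.02,0,0,0])

```text
t: 18.38
eef_pos: [0.5945, 0.0879, 0.0711]
ee_rot: [-3.141, -0.003, 3.103]
force: [-9.3, 1.9, 4.3]
width: 0.0008
gripper_force: 4.7
```

arm_command(series=[0,0,0,-0.02,0,0,0,0,0,0,-0.02,0,0,0])

```text
t: 18.62
eef_pos: [0.5949, 0.0878, 0.071]
ee_rot: [-3.141, -0.006, 3.102]
force: [-15.2, 3.9, 8.0]
width: 0.0001
gripper_force: 7.7
```

Lever hits its stop (15 N). Retreat and check.

arm_command(series=[0,0,0,0.2,0,0,0,0,0,0,0.5,0,0,0,0,0,0,0.5,0,-0.5,0,0,0,0,0.6,-0.5,-1,0,0,0,0,0.6,-1,-1,0,0,0,0,0.6,-1,-1,0])

```text
t: 19.38
eef_pos: [0.5352, -0.012, 0.1733]
ee_rot: [3.141, 0.004, 3.1]
force: [-0.7, -0.1, 0.0]
width: 0.0002
gripper_force: 0.0
```

arm_command(series=[0,0,0,0,-0.5,0,0,0,0,0,0,-1,0,0,0,0,0,0,-1,0,0])

```text
t: 19.75
eef_pos: [0.531, -0.1117, 0.1714]
ee_rot: [-3.141, 0.001, 3.1]
force: [0.8, -0.2, -0.1]
width: 0.0004
gripper_force: 0.0
```

```bash
python3 - <<'E'
from h import *
i=arm.grab_frame("scene")[200:340,290:460]; t=arm.grab_frame("top")[170:310,200:370]
cv2.imwrite("pics/f8.png",np.vstack([cv2.resize(cv2.convertScaleAbs(k,alpha=1.4)[20:115],None,fx=3.1,fy=3.1,interpolation=cv2.INTER_CUBIC) for k in(i,t)]))
E
python3 b.py
```

```text
19.9 [ 0.53126829 -0.10906417  0.17150848] [3.14151258e+00 6.09734921e-04 3.10334688e+00] [ 0.4777277  -0.54240058  0.01190733]
```

View pics/f8.png

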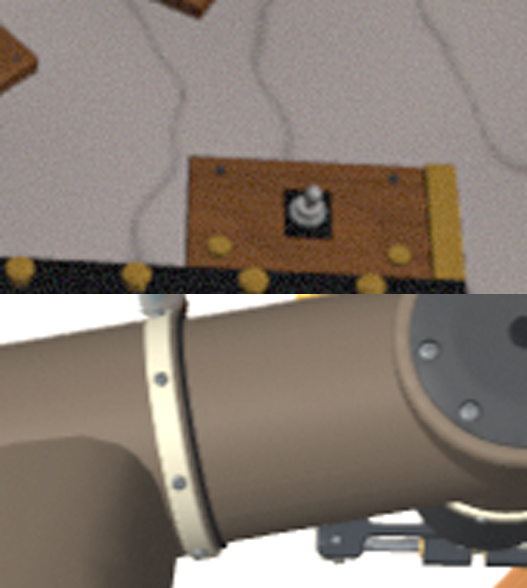

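The board is flush to both faces, and the lever tip (≈391,281 in the scene picture) has moved. I'll check its lean against the projection for "on".

Run:
```python
from h import *
c=np.array([.5985,.0825]); u=np.array([.9993,-.038])
for a in(-.35,0,.2,.35): print(a,proj("scene",np.r_[c+u*.030*np.sin(a),.032+.030*np.cos(a)]))
print("pivot",proj("scene",np.r_[c,.034]))
```

```text
-0.35 [[389.78688644 270.80632152]]
0 [[390.00138521 274.43356244]]
0.2 [[390.03931774 277.10443033]]
0.35 [[390.02516528 279.3125064 ]]
pivot [[388.54807561 283.51790767]]
```

Run:
```python
from h import *
a=cv2.resize(cv2.imread("pics/s7.png"),(160,120),interpolation=cv2.INTER_AREA)
b=cv2.convertScaleAbs(arm.grab_frame("scene")[220:340,300:460],alpha=1.6)
for k in(a,b):
    s=k[45:75,86:97].astype(int); h=s.min(2)   # min channel: bright = nickel
    print([(265+i,int(r.max()),int((r>130).sum())) for i,r in enumerate(h)][:24])
```

```text
[(265, 177, 11), (266, 176, 11), (267, 176, 11), (268, 175, 11), (269, 174, 11), (270, 176, 11), (271, 165, 11), (272, 119, 0), (273, 130, 0), (274, 185, 3), (275, 192, 4), (276, 168, 3), (277, 139, 2), (278, 139, 2), (279, 136, 1), (280, 124, 0), (281, 113, 0), (282, 127, 0), (283, 138, 2), (284, 163, 5), (285, 181, 7), (286, 189, 8), (287, 185, 8), (288, 166, 8)]
[(265, 170, 11), (266, 171, 11), (267, 173, 11), (268, 170, 11), (269, 171, 11), (270, 171, 11), (271, 158, 11), (272, 114, 0), (273, 62, 0), (274, 56, 0), (275, 58, 0), (276, 58, 0), (277, 59, 0), (278, 56, 0), (279, 102, 0), (280, 158, 2), (281, 189, 3), (282, 184, 3), (283, 147, 2), (284, 158, 2), (285, 168, 4), (286, 168, 4), (287, 176, 6), (288, 163, 7)]
```

The tip moved ~6.7 px, about full throw for the lever's rounded end, and it met a hard stop at 15 N. The board's edge rows are unchanged, so I'm handing in.

```bash
python3 -c "
from station import arm
print(arm.job_done())"
```

```text
the job is handed in; nothing more can be done
None
```

I handed the job in at about 20 s: the oak board is flush against the rail and end stop, the toggle was then pushed over to its hard stop on the rail side, and no other objects were touched.

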